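Open a belt drive for a new belt and hold its tensioner back

TASK

The belt is off this bench drive and a new one is about to be slipped on: lift the wire guard off its two pins and hang it by its hooks over the middle of the free-standing rail. Then swing the spring-loaded tensioner arm over towards the small motor pulley until it is fully on its stop, and keep hold of it there: you finish while still holding the arm on its stop with the gripper's fingers. Leave the other things on the bench where they are.

Things in the scene. Friction and masses are not known exactly. Their poses are not given: they have to be found in the camera images.
- drive: Belt-drive unit fixed to the bench, grey base 275 x 360 x 15 mm. Origin on the bench, in the pulley plane, midway between the shafts. x along the shafts, from the motor to the guard's side (away from the robot, within 0.2 rad); y along the 360 mm; z up. Large pulley (100 mm dia.) at y +100, z 75 mm. Motor and bearings at x -45 to -190 mm, up to 155 mm high. Open above.
- motor_pulley (a point): Centre of the small pulley (56 mm diameter, 24 mm wide) on the grey finned motor: drive y -100, z 75 mm.
- pins_mid (a point): Midway between the two level guard pins (12 mm diameter steel), on their common axis: drive x +70, z 190 mm. The pins run from y +-100 to y +-150 mm, where each bends down into an upright rod of the same thickness to the base.
- guard: Flat wire guard, loose, 0.4 to 0.6 kg, 320 mm wide, 154 mm high, 8 mm thick, hung upright on the pins. Origin in the panel plane, mid width, level with the hooks' underside (= top of the pin or bar that carries it, 196 mm above the bench). y along the width, z up, x out of the panel on the side away from the hooks (at the start the drive's x). Panel from z 0 to -154 mm.
- hook_slot (a point): Where the bar's axis sits, mid slot, when the guard hangs centred: guard x -15, y 0, z -6 mm. The two hooks are straps 20 mm wide at y +-125 mm that go back from the panel top to x -30 mm, then down to z -24 mm. Their slot (x -4 to -26 mm, open below) takes a 12 mm bar with 10 mm play; lift the guard 30 mm or more to clear a bar.
- guard_handle (a point): Centre of the guard's handle: level black bar, 14 x 14 mm in section, 114 mm long along the guard's y, 45 mm above the guard's origin, right over the panel, on two thin posts at y +-50 mm; 38 mm free below it.
- rail: Free-standing hanging rail, fixed to the bench beside the drive (left or right). Origin on the bench under the bar's middle; y along the bar, z up, x level, away from the robot within 0.2 rad. Plain steel bar, 12 mm diameter, 400 mm long, axis 190 mm above the bench, on two posts at y +-185 mm. Empty at the start.
- rail_mid (a point): Middle of the rail's bar, on its axis, 190 mm above the bench; its axes are the rail's.
- swing_arm: The tensioner's aluminium swing arm. Origin on the pivot axis, in the pulley plane; z along the arm to the roller, 100 mm away; x is the pivot axis (the drive's x). The arm plate, 24 mm wide, lies behind the roller at x -20 to -28 mm.
- idler (a point): Centre of the idler roller at the arm's end: smooth black cylinder, 40 mm diameter, 28 mm long along the drive's x, free to spin. It can be pinched across its diameter from above, or pushed. At rest it stands straight above the pivot, 180 mm over the bench; on the stop it is 142 mm over the bench and 78 mm further to drive -y.
- pivot (a point): Pivot of the arm, in the pulley plane: drive y +30, z 80 mm; the axis is the drive's x. The sprung drum lies behind it.
- tensioner (a joint): Swing arm angle, rad: 0 = rest, upright; grows as the arm leans towards the small motor pulley (drive -y); 0.90 = fully on its stop. A spring returns it: 0.46 N m at 0 rising to 1.09 N m at the stop (about 14 N level push, or 11 N square to the arm, at the roller).
- screwdriver: Bystander: black-handled screwdriver, 210 mm, lying on the bench. Leave it.
- tape_measure: Bystander: yellow tape measure, 70 x 40 x 64 mm. Leave it.
- spare_pulley: Bystander: spare steel V-pulley, 72 mm diameter, 36 mm high, lying flat. Leave it.
- spray_bottle: Bystander: clear spray bottle, 80 mm diameter, 216 mm high, upright. Leave it.

How it is judged:
By the outcome, as a careful person would: the job done as asked, in the order asked, and still so for the second after the job is handed in, while the arm keeps its last pose, push and grip.
It also fails if it takes over 67 s, if anything falls off the work surface, if the arm or the gripper's body presses on something with over 40 N, if the wrist force passes 120 N, or if a joint passes its speed limit or range.

ROBOT

A 7-joint arm with a two-finger parallel gripper is mounted at the origin on the work surface. World frame = base frame: x ahead of the robot, y to its left, z up, the work surface at z = 0. Lengths are in m, angles in rad, forces in N, time in s.
With the tool pointing down it reaches from about 0.4 to 0.85 m from the base axis. Payload 10.4 kg.
Tool frame: the origin (TCP) lies at the very end of the fingers, on their centre line; the grasp point (between the pads) lies 19 mm behind it; z points along the fingers, y is the line along which they close (so a half turn about z gives the same grasp; the last joint's range is limited). The gripper opens to 87 mm and grips with 3 to 60 N. Pads are 19 mm wide; open, the fingers measure 117 mm over their backs; the gripper's body (75 mm by 190 mm) begins 51 mm behind the grasp point.
Start: joints at [1.31, 0.332, -0.065, 1.46, 0.022, 1.35, -0.088], TCP at [0.147, -0.607, 0.223] pointing down, gripper open.
Joint ranges: [-2.6, 2.6], [-0.5, 2.12], [-1.47, 1.34], [0.16, 2.42], [-1.27, 4.41], [0.06, 2.06], [-2.6, 2.6]. Speed limits (rad/s): [2.22, 2.22, 2.79, 2.79, 3.14, 3.14, 3.14].

INTERFACE

Orientations are given as a unit quaternion [x, y, z, w].
In Python, from bench import * gives the robot as it stands.
- The arm moves only by the tool step_arm, never from a script. Its arguments are lists of equal length, an entry for each row: "delta_pos": the shift along the world's x, y, z in units of 25 mm (1.0 is 25 mm), a list of three; "turn": the turn about the world's z in units of 0.12 rad (1.0 is 0.12 rad). In form: {"delta_pos": [[tx, ty, tz], ...], "turn": [turn, ...]}. A call has 1 to 12 rows; each row shifts and turns the commanded pose from where the row before left it; what a row does not reach is not made up. A row lasts 1/10 s, in which the tool goes at most 50 mm and 8.59 degrees, less where a joint would pass 70% of its speed; a pose out of reach is approached as far as the arm can. A call with a number of a shift or a turn outside -1 to 1 is refused whole. A call with a gripper value outside its range is refused whole. "grip" is the closure, from 0 (fully open) to 1 (shut), set as the call begins (left out, the last holds). The fingers move at their own pace and stop on an object; "newtons" is the grip in N (left out, the last holds). Time passes only in rows, so rows that do not move let the fingers close. It gives the time, the measured TCP pose, the force, the opening and the grip force at its end, in the units of the state.
- read_state(): the state, without advancing time (a new reading comes with each control period).
- camera(name): name is "side" or "top"; returns a dict with "image" (480x640x3 uint8, red, green, blue), "z_map" (480x640 float32, m along the optical axis (not along the pixel's ray), 0 where there is no reading), "mtx" (3x3 intrinsics, pixels), "view" (4x4, takes a point from world to camera coordinates). Camera axes: x right, y up, looking along -z (the intrinsics and any distortion apply to the point x, -y, -z); pixel columns grow to the right and rows downward; lengths in m; the calibration is good to about 2 mm. A picture is of the moment at which its call begins.
- close_job(): hands the job in; it is judged then, once.
The state is a dict: "time": time; "joint_positions": joint angles; "joint_vel": joint speeds; "joint_torque": joint torques, N m; "ee_pos": TCP position; "eef_rot": TCP orientation; "ft_force": force on the tool from outside, world axes, zero at the start; "torque": the same for the moment, N m; "width": finger opening in m; "grip_force": force on a finger pad.
Only numpy, scipy, OpenCV 4.12 (cv2) and the standard library are available. Lean on these libraries where they do the work, as an engineer would, in place of code of your own. Each camera call takes 0.05 s, during which the arm holds its last target. There are 200 camera calls.

## Working session

There is one attempt and no reset: what is moved stays moved. The work goes in short steps, Python scripts to look and compute and a tool call to move; the robot and the scene stay as the last step left them, time stands still between calls to the robot, and variables do not carry over. Pictures are saved under pics/ and viewed, at most 10 in all, crops included, and the job is handed in when it is done.

Besides the shell and the picture viewer there is one more tool, called after "Call:" by a JSON object that holds its "op" and its "data", one argument or row to a line. step_arm: Moves the arm, as the interface text tells. Shifts and turns lie within -1 to 1; 1 stands for 25 mm of shift or 0.12 rad of turn. Its arguments: {"type":"object","properties":{"delta_pos":{"type":"array"},"turn":{"type":"array"},"grip":{"type":"number"},"newtons":{"type":"number"}},"required":["delta_pos","turn"]}

```bash
mkdir -p pics; cat > h.py <<'E'
from bench import *
import numpy as np, cv2
def cloud(c):
    z=c["z_map"]; K=np.array(c["mtx"]); V=np.linalg.inv(np.array(c["view"]))
    v,u=np.mgrid[0:z.shape[0],0:z.shape[1]]
    P=np.stack([(u-K[0,2])/K[0,0]*z,-(v-K[1,2])/K[1,1]*z,-z,np.ones_like(z)],-1)
    W=(P@V.T)[...,:3]; W[z==0]=np.nan
    return W
def proj(c,p):
    K=np.array(c["mtx"]); q=np.array(c["view"])@np.append(p,1)
    return K[0,2]+K[0,0]*q[0]/-q[2], K[1,2]-K[1,1]*q[1]/-q[2]
E
python3 - <<'E'
from h import *
for n in("top","side"):
    c=camera(n); cv2.imwrite(f"pics/{n}0.png",c["image"][...,::-1]); np.savez(f"/tmp/{n}0.npz",**c)
    print(n,np.linalg.inv(c["view"])[:3,3].round(2)); print(c["mtx"])
s=read_state();print(s)
E
```

```text
top [0.46 0.12 1.27]
[[435.29486417   0.         317.57967505]
 [  0.         435.29486417 242.47295614]
 [  0.           0.           1.        ]]
side [ 0.51 -0.73  0.97]
[[449.19558478   0.         312.36741423]
 [  0.         449.19558478 239.01971935]
 [  0.           0.           1.        ]]
{'time': 0.1, 'joint_positions': array([ 1.31040061,  0.33282942, -0.06471422,  1.46081986,  0.02159662,
        1.34990728, -0.08849458]), 'joint_vel': array([ 0.00091266, -0.0018217 ,  0.00031956, -0.00329719, -0.0015601 ,
       -0.00209716, -0.00090643]), 'joint_torque': array([ 1.60604348e-03, -6.24548650e+01,  2.50683201e-02, -3.90715814e+01,
       -6.13572565e-02,  3.67174158e-02,  6.87718784e-05]), 'ee_pos': array([ 0.14715359, -0.6070859 ,  0.22183847]), 'eef_rot': array([ 9.92937605e-01,  1.18636042e-01, -9.89660603e-05, -6.26528301e-04]), 'ft_force': array([0.26982831, 0.81025331, 0.46733602]), 'torque': array([ 0.00741743, -0.03976365, -0.00911091]), 'grip_force': 0.0, 'width': 0.0868133614458609}
```

View pics/top0.png

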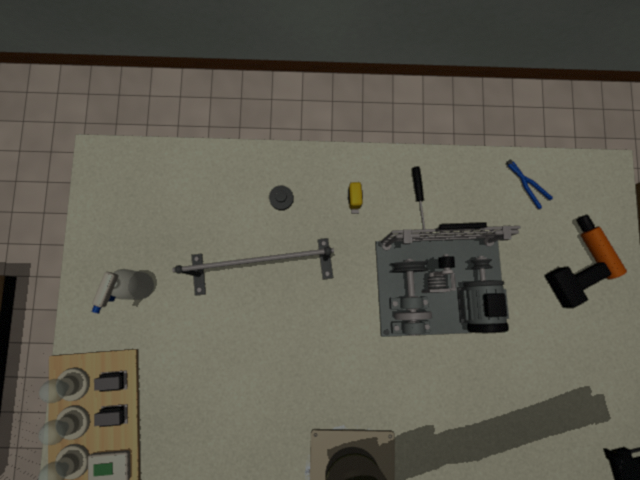

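View pics/side0.png

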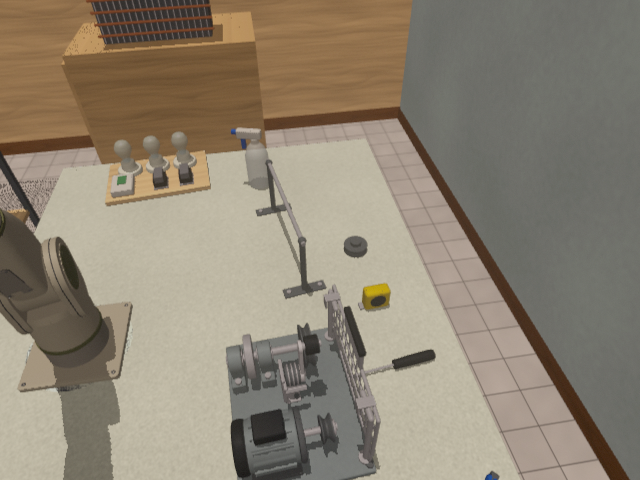

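The top view shows the rail from (178,268) to (330,253), the guard's handle at about (440–487,226) and the idler at (446,262). The side view agrees, and nothing blocks the space between guard and rail.

```bash
cat >> h.py <<'E'
def line(W,m):
    P=W[m]; d=cv2.fitLine(P[:,:2].astype(np.float32),cv2.DIST_HUBER,0,.01,.01).ravel()
    t=(P[:,:2]-d[2:])@d[:2]; a,b=np.percentile(t,[0.5,99.5])
    print(m.sum(),"ends",(d[2:]+a*d[:2]).round(4),(d[2:]+b*d[:2]).round(4),"len",round(b-a,3),"mid",(d[2:]+(a+b)/2*d[:2]).round(4),"ang of normal",round(float(np.arctan(-d[0]/d[1])),4),"z",np.nanpercentile(P[:,2],[5,50,95]).round(4))
E
python3 - <<'E'
from h import *
for n in("top","side"):
    c=np.load(f"/tmp/{n}0.npz"); W=cloud(c); x,y,z=W[...,0],W[...,1],W[...,2]
    print(n)
    line(W,(z>.18)&(z<.21)&(y>.05)&(y<.62)&(x>.25)&(x<.5))
    hm=(z>.228)&(z<.26)&(y<0)&(y>-.5)&(x>.4)&(x<.65); line(W,hm)
    line(W,(z>.185)&(z<.21)&(y<0)&(y>-.6)&(x>.45)&(x<.65))
    r=(z>.14)&(z<.21)&(y<-.15)&(y>-.35)&(x>.3)&(x<.455)
    print("roller",W[r].mean(0),np.percentile(W[r],[2,98],axis=0),r.sum())
    b=(z>.01)&(z<.02)&(y<0)&(y>-.6)&(x>.15)&(x<.6)
    print("base",cv2.minAreaRect(W[b][:,:2].astype(np.float32)))
E
```

```text
top
113 ends [0.4408 0.6194] [0.4995 0.6011] len 0.062 mid [0.4701 0.6102] ang of normal 1.2683 z [0.1851 0.1996 0.2092]
158 ends [ 0.6438 -0.1806] [ 0.6481 -0.292 ] len 0.112 mid [ 0.646  -0.2363] ang of normal 0.0388 z [0.2387 0.2476 0.2512]
730 ends [ 0.6257 -0.0767] [ 0.6361 -0.3913] len 0.315 mid [ 0.6309 -0.234 ] ang of normal 0.0331 z [0.1887 0.1966 0.2024]
roller [ 0.44493303 -0.33756871  0.1503014 ] [[ 0.43588616 -0.34924407  0.14117036]
 [ 0.45383943 -0.32802744  0.15530099]] 79
base ((0.41908758878707886, -0.3342597782611847), (0.3710748851299286, 0.5328684449195862), 1.4674491882324219)
side
111 ends [0.4433 0.6203] [0.5004 0.6026] len 0.06 mid [0.4718 0.6115] ang of normal 1.2696 z [0.1822 0.1969 0.2088]
168 ends [ 0.6446 -0.181 ] [ 0.6493 -0.2912] len 0.11 mid [ 0.647  -0.2361] ang of normal 0.0429 z [0.2382 0.246  0.2489]
891 ends [ 0.6315 -0.0785] [ 0.6371 -0.393 ] len 0.315 mid [ 0.6343 -0.2357] ang of normal 0.018 z [0.1876 0.1957 0.2007]
roller [ 0.44547362 -0.33937493  0.15028087] [[ 0.43654648 -0.34948032  0.14719154]
 [ 0.45431889 -0.32927909  0.15295802]] 109
base ((0.4863179624080658, -0.2434469610452652), (0.22814442217350006, 0.35895639657974243), 0.22653216123580933)
```

```bash
python3 - <<'E'
from h import *
for n in("top","side"):
    c=np.load(f"/tmp/{n}0.npz"); W=cloud(c); x,y,z=W[...,0],W[...,1],W[...,2]
    print(n)
    line(W,(z>.183)&(z<.21)&(y>.0)&(y<.62)&(x>.5)&(x<.65))
    r=(z>.17)&(z<.21)&(y<-.15)&(y>-.26)&(x>.5)&(x<.6)
    print("roller",W[r].mean(0),np.percentile(W[r],[2,98],axis=0),r.sum())
E
```

```text
top
851 ends [0.5094 0.6024] [0.5898 0.0714] len 0.537 mid [0.5496 0.3369] ang of normal 0.1503 z [0.1911 0.1953 0.2005]
roller [ 0.56339615 -0.21195165  0.19286904] [[ 0.54007778 -0.23180472  0.17313672]
 [ 0.58563662 -0.19603815  0.20224634]] 265
side
478 ends [0.51   0.6104] [0.5913 0.0696] len 0.547 mid [0.5506 0.34  ] ang of normal 0.1492 z [0.1901 0.1952 0.2006]
roller [ 0.56518699 -0.22136791  0.19064811] [[ 0.54201704 -0.23434217  0.17430608]
 [ 0.58759826 -0.20156128  0.20063174]] 383
```

```bash
python3 - <<'E'
from h import *
for n in("top","side"):
    c=np.load(f"/tmp/{n}0.npz"); W=cloud(c); x,y,z=W[...,0],W[...,1],W[...,2]
    m=(z>.183)&(z<.21)&(y>.0)&(y<.62)&(x>.48)&(x<.65)
    print(n,np.histogram(y[m],bins=np.arange(0,.63,.02)))
    line(W,m&(y<.54))
    for e in ([.5896,.0704,.19],):print(proj(c,e))
E
```

```text
top (array([ 0,  0,  0, 21, 56, 41, 40, 38, 38, 38, 39, 39, 40, 41, 40, 39, 40,
       40, 39, 39, 40, 41, 61, 11,  0,  0,  0,  0,  0, 21, 52]), array([0.  , 0.02, 0.04, 0.06, 0.08, 0.1 , 0.12, 0.14, 0.16, 0.18, 0.2 ,
       0.22, 0.24, 0.26, 0.28, 0.3 , 0.32, 0.34, 0.36, 0.38, 0.4 , 0.42,
       0.44, 0.46, 0.48, 0.5 , 0.52, 0.54, 0.56, 0.58, 0.6 , 0.62]))
821 ends [0.5303 0.4637] [0.5899 0.0713] len 0.397 mid [0.5601 0.2675] ang of normal 0.1507 z [0.1911 0.1952 0.1999]
(np.float64(332.9237671961156), np.float64(250.1291950025999))
side (array([ 0,  0,  0, 35, 36, 25, 24, 26, 22, 21, 23, 20, 20, 21, 19, 18, 15,
       18, 18, 15, 15, 15, 29,  3,  0,  0,  0,  0,  0, 16, 66]), array([0.  , 0.02, 0.04, 0.06, 0.08, 0.1 , 0.12, 0.14, 0.16, 0.18, 0.2 ,
       0.22, 0.24, 0.26, 0.28, 0.3 , 0.32, 0.34, 0.36, 0.38, 0.4 , 0.42,
       0.44, 0.46, 0.48, 0.5 , 0.52, 0.54, 0.56, 0.58, 0.6 , 0.62]))
438 ends [0.5315 0.4621] [0.591  0.0695] len 0.397 mid [0.5613 0.2658] ang of normal 0.1503 z [0.1901 0.195  0.1992]
(np.float64(302.21656886182313), np.float64(245.1138783575151))
```

Call:
{"op": "step_arm", "data": {
  "delta_pos": [
    [1,0.75,0.4],
    [1,0.75,0.4],
    [1,0.75,0.4],
    [1,0.75,0.4],
    [1,0.75,0.4],
    [1,0.75,0.4],
    [1,0.75,0.4],
    [1,0.75,0.4],
    [1,0.75,0.4],
    [1,0.75,0.4]
  ],
  "turn": [0.6,0.6,0.6,0.6,0.6,0.6,0.6,0.6,0.6,0.6],
  "grip": 0
}}

```text
time: 1.1
ee_pos: [0.3993, -0.4176, 0.3237]
eef_rot: [0.886, 0.464, 0.0, 0.0]
ft_force: [0.2, 0.9, -0.2]
width: 0.0872
grip_force: 0.0
```

Call:
{"op": "step_arm", "data": {
  "delta_pos": [
    [1,0.75,0],
    [1,0.75,0],
    [1,0.75,0],
    [1,0.75,0],
    [1,0.75,0],
    [1,0.75,0],
    [1,0.75,0],
    [1,0.75,0],
    [1,0.75,0],
    [0.9,0.6,0],
    [0,0,0],
    [0,0,0]
  ],
  "turn": [0.6,0.6,0.6,0.6,0.6,0.6,0.6,0.6,0.6,0,0,0]
}}

```text
time: 2.3
ee_pos: [0.6454, -0.2343, 0.3227]
eef_rot: [0.693, 0.721, 0.0, -0.0]
ft_force: [-0.6, -0.4, 0.5]
width: 0.087
grip_force: 0.0
```

Call:
{"op": "step_arm", "data": {
  "delta_pos": [
    [0.05,-0.05,-0.8],
    [0,0,-0.8],
    [0,0,-0.8],
    [0,0,-0.8],
    [0,0,-0.5],
    [0,0,-0.3],
    [0,0,0]
  ],
  "turn": [0,0,0,0,0,0,0]
}}

```text
time: 3.0
ee_pos: [0.6455, -0.2377, 0.2222]
eef_rot: [0.695, 0.719, -0.0, -0.0]
ft_force: [0.3, -1.4, -0.0]
width: 0.0869
grip_force: 0.0
```

Call:
{"op": "step_arm", "data": {
  "delta_pos": [
    [0,0,0],
    [0,0,0],
    [0,0,0],
    [0,0,0],
    [0,0,0],
    [0,0,0],
    [0,0,0],
    [0,0,0]
  ],
  "turn": [0,0,0,0,0,0,0,0],
  "grip": 1,
  "newtons": 45
}}

```text
time: 3.8
ee_pos: [0.646, -0.2374, 0.2226]
eef_rot: [0.695, 0.719, 0.0, 0.0]
ft_force: [0.0, 0.7, -0.4]
width: 0.0307
grip_force: 0.0
```

Call:
{"op": "step_arm", "data": {
  "delta_pos": [
    [0,0,0],
    [0,0,0],
    [0,0,0],
    [0,0,0],
    [0,0,0],
    [0,0,0]
  ],
  "turn": [0,0,0,0,0,0]
}}

```text
time: 4.4
ee_pos: [0.6462, -0.2373, 0.2227]
eef_rot: [0.695, 0.719, 0.0, 0.0]
ft_force: [3.6, 0.2, 1.9]
width: 0.0137
grip_force: 44.4
```

Call:
{"op": "step_arm", "data": {
  "delta_pos": [
    [0,0,0.2],
    [0,0,0.4],
    [0,0,0.6],
    [0,0,0.6],
    [0,0,0.6],
    [0,0,0.6],
    [0,0,0.6],
    [0,0,0.4],
    [0,0,0],
    [0,0,0]
  ],
  "turn": [0,0,0,0,0,0,0,0,0,0]
}}

```text
time: 5.4
ee_pos: [0.646, -0.2373, 0.3223]
eef_rot: [0.695, 0.719, -0.0, -0.0]
ft_force: [0.3, -0.9, -4.2]
width: 0.0135
grip_force: 44.1
```

Call:
{"op": "step_arm", "data": {
  "delta_pos": [
    [0,0.3,0],
    [0,0.6,0],
    [0,0.9,0],
    [0,1,0],
    [0,1,0],
    [0,1,0],
    [0,1,0],
    [0,1,0],
    [0,1,0],
    [0,1,0],
    [0,1,0],
    [0,1,0]
  ],
  "turn": [0,0,0,0,0,0,0.1,0.1,0.1,0.1,0.1,0.1]
}}

```text
time: 6.6
ee_pos: [0.6458, 0.0347, 0.3225]
eef_rot: [0.668, 0.744, 0.0, -0.0]
ft_force: [0.6, -0.7, -3.6]
width: 0.0138
grip_force: 44.1
```

Call:
{"op": "step_arm", "data": {
  "delta_pos": [
    [0,1,0],
    [0,1,0],
    [0,1,0],
    [-0.1,1,0],
    [-0.1,1,0],
    [-0.1,1,0],
    [-0.1,1,0],
    [-0.1,1,0],
    [-0.1,0.8,0],
    [-0.1,0.5,0],
    [0,0.2,0],
    [0,0,0]
  ],
  "turn": [0.1,0.1,0.1,0,0,0,0,0,0,0,0,0]
}}

```text
time: 7.8
ee_pos: [0.6284, 0.2705, 0.3224]
eef_rot: [0.655, 0.756, -0.0, 0.0]
ft_force: [0.5, -0.2, -4.0]
width: 0.0136
grip_force: 44.0
```

```bash
python3 - <<'E'
from h import *
s=read_state(); print(s["ee_pos"],s["joint_positions"].round(2),s["width"])
for n in("top","side"):
    c=camera(n); W=cloud(c); x,y,z=W[...,0],W[...,1],W[...,2]
    print(n); line(W,(z>.183)&(z<.215)&(y>.05)&(y<.54)&(x>.48)&(x<.595))
    line(W,(z>.285)&(z<.305)&(y>.0)&(y<.54)&(x>.59)&(x<.7))
    cv2.imwrite(f"pics/{n}1.png",c["image"][...,::-1])
E
```

```text
[0.62837129 0.27050685 0.32244646] [-0.06  0.52 -0.68  1.07  0.32  1.64 -0.51] 0.013581698309756508
top
433 ends [0.5302 0.4641] [0.5896 0.0705] len 0.398 mid [0.5599 0.2673] ang of normal 0.1496 z [0.1905 0.1952 0.2006]
400 ends [0.6006 0.4298] [0.6532 0.1109] len 0.323 mid [0.6269 0.2704] ang of normal 0.1632 z [0.2926 0.2981 0.3019]
side
425 ends [0.5325 0.4611] [0.5907 0.0705] len 0.395 mid [0.5616 0.2658] ang of normal 0.148 z [0.1898 0.195  0.1988]
292 ends [0.6107 0.412 ] [0.6548 0.1078] len 0.307 mid [0.6328 0.2599] ang of normal 0.1441 z [0.291  0.297  0.3013]
```

View pics/side1.png

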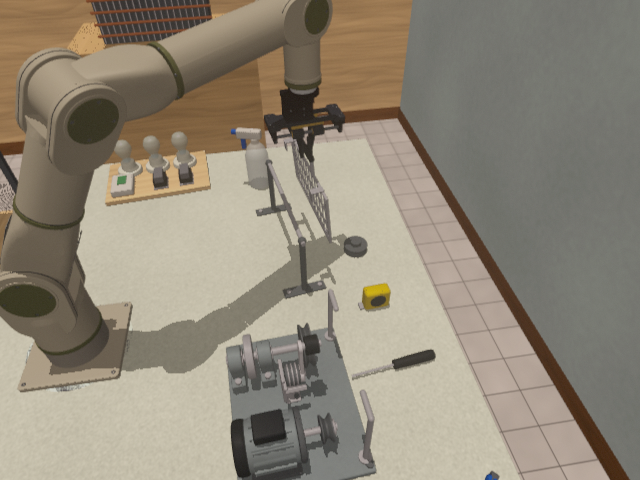

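The guard hangs upright in the fingers at about (310,190), parallel to the bar and beyond it; next I move it over the bar.

Call:
{"op": "step_arm", "data": {
  "delta_pos": [
    [-0.3,-0.1,0],
    [-0.5,0,0],
    [-0.5,0,0],
    [-0.5,0,0],
    [-0.32,0,0],
    [0,0,-0.5],
    [0,0,-0.7],
    [0,0,-0.6],
    [0,0,-0.2],
    [0,0,0],
    [0,0,0]
  ],
  "turn": [0.07,0,0,0,0,0,0,0,0,0,0]
}}

```text
time: 9.0
ee_pos: [0.5758, 0.2677, 0.273]
eef_rot: [0.652, 0.759, 0.0, 0.0]
ft_force: [-0.2, 0.6, -4.0]
width: 0.0135
grip_force: 44.1
```

```bash
python3 - <<'E'
from h import *
s=read_state(); print(s["ee_pos"],s["eef_rot"],s["ft_force"])
for n in("top","side"):
    c=camera(n); W=cloud(c)
    a=.1505; o=np.array([.5607,.2667]); d=W[...,:2]-o
    u=d@[np.cos(a),np.sin(a)]; v=d@[-np.sin(a),np.cos(a)]; z=W[...,2]
    for lo,hi in((.1,.13),(.13,.16),(.16,.19),(.19,.2),(.21,.225),(.225,.24),(.24,.255)):
        m=(z>lo)&(z<hi)&(abs(v)<.17)&(u>-.06)&(u<.06)
        if m.sum()>5: print(n,lo,m.sum(),"u",np.percentile(u[m],[2,25,50,75,98]).round(4),"v",np.percentile(v[m],[1,99]).round(3))
    q=proj(c,[.56,.267,.2]);i=int(q[0]);j=int(q[1])
    cv2.imwrite(f"pics/{n}2.png",cv2.resize(c["image"][max(j-90,0):j+90,max(i-120,0):i+120,::-1],None,fx=3,fy=3))
E
```

```text
[0.57575895 0.26769828 0.27298565] [6.51622351e-01 7.58543471e-01 3.36544719e-04 3.43368469e-05] [-0.16199319  0.63371639 -3.98527966]
top 0.1 16 u [0.025  0.026  0.0265 0.0271 0.0275] v [-0.16  -0.063]
top 0.13 36 u [0.0217 0.0225 0.0234 0.0238 0.0247] v [-0.161 -0.061]
top 0.16 9 u [-0.0056 -0.0054 -0.0048  0.0172  0.0204] v [-0.158  0.167]
top 0.19 221 u [-0.0056 -0.0027  0.0008  0.0046  0.0205] v [-0.168  0.169]
top 0.225 10 u [-0.0135 -0.0127 -0.0104  0.0119  0.0162] v [-0.156  0.157]
top 0.24 372 u [-0.0131 -0.0011  0.0127  0.0175  0.0218] v [-0.161  0.158]
side 0.1 86 u [0.0262 0.0289 0.0303 0.0315 0.034 ] v [-0.166  0.154]
side 0.13 181 u [0.0215 0.0245 0.0259 0.0272 0.0312] v [-0.166  0.159]
side 0.16 92 u [-0.0037  0.0227  0.0248  0.0264  0.0295] v [-0.166  0.158]
side 0.19 415 u [-0.0039 -0.0011  0.0034  0.0196  0.025 ] v [-0.166  0.162]
side 0.21 57 u [-0.0077  0.0204  0.0215  0.0232  0.0262] v [-0.166  0.156]
side 0.225 37 u [-0.0116 -0.0087 -0.0072  0.0202  0.0246] v [-0.165  0.128]
side 0.24 233 u [-0.0104  0.0047  0.0169  0.0195  0.0238] v [-0.164  0.124]
```

View pics/side2.png

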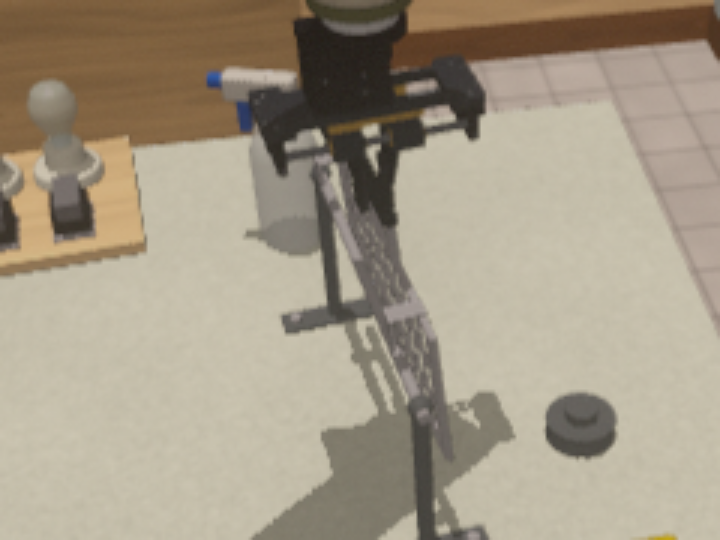

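The hooks are above the bar, with the panel just beyond it and tilted slightly outwards at the bottom. I shift 2 mm back and lower.

Call:
{"op": "step_arm", "data": {
  "delta_pos": [
    [-0.08,0,-0.2],
    [0,0,-0.3],
    [0,0,-0.3],
    [0,0,-0.3],
    [0,0,-0.3],
    [0,0,0]
  ],
  "turn": [0,0,0,0,0,0]
}}

```text
time: 9.7
ee_pos: [0.573, 0.2672, 0.236]
eef_rot: [0.652, 0.759, -0.001, -0.0]
ft_force: [-0.2, -0.7, -4.7]
width: 0.0138
grip_force: 44.1
```

Call:
{"op": "step_arm", "data": {
  "delta_pos": [
    [0,0,-0.2],
    [0,0,-0.2],
    [0,0,-0.1],
    [0,0,0],
    [0,0,0]
  ],
  "turn": [0,0,0,0,0]
}}

```text
time: 10.2
ee_pos: [0.5736, 0.2676, 0.2252]
eef_rot: [0.652, 0.759, 0.0, 0.0]
ft_force: [-0.3, -0.5, -4.3]
width: 0.0139
grip_force: 44.1
```

Call:
{"op": "step_arm", "data": {
  "delta_pos": [
    [0,0,-0.1],
    [0,0,-0.05],
    [0,0,0],
    [0,0,0]
  ],
  "turn": [0,0,0,0]
}}

```text
time: 10.6
ee_pos: [0.5744, 0.2678, 0.2227]
eef_rot: [0.652, 0.758, 0.001, 0.001]
ft_force: [1.9, -1.3, 6.2]
width: 0.0137
grip_force: 44.2
```

Call:
{"op": "step_arm", "data": {
  "delta_pos": [
    [0,0,0],
    [0,0,0],
    [0,0,0],
    [0,0,0]
  ],
  "turn": [0,0,0,0],
  "grip": 0.6
}}

```text
time: 11.0
ee_pos: [0.5733, 0.2675, 0.221]
eef_rot: [0.652, 0.759, -0.0, -0.0]
ft_force: [0.8, -0.7, -1.0]
width: 0.0328
grip_force: 0.3
```

```bash
python3 - <<'E'
from h import *
s=read_state(); print(s["ee_pos"],s["width"],s["ft_force"],s["grip_force"])
for n in("top","side"):
    c=camera(n); W=cloud(c)
    a=.1505; o=np.array([.5607,.2667]); d=W[...,:2]-o
    u=d@[np.cos(a),np.sin(a)]; v=d@[-np.sin(a),np.cos(a)]; z=W[...,2]
    for lo,hi in((.05,.08),(.08,.11),(.11,.14),(.14,.17),(.19,.21)):
        m=(z>lo)&(z<hi)&(abs(v)<.17)&(u>-.06)&(u<.06)
        if m.sum()>5: print(n,lo,m.sum(),"u",np.percentile(u[m],[2,25,50,75,98]).round(4),"v",np.percentile(v[m],[1,99]).round(3))
E
```

```text
[0.57325889 0.26753276 0.22095245] 0.032780914899759594 [ 0.84437007 -0.70583639 -1.00683934] 0.2963842177950937
top 0.05 37 u [-0.0082 -0.0039 -0.0021  0.0001  0.0018] v [-0.162  0.146]
top 0.08 52 u [-0.0023  0.001   0.0022  0.0032  0.0045] v [-0.163  0.159]
top 0.14 11 u [0.0099 0.0105 0.0119 0.0123 0.0132] v [-0.162 -0.08 ]
top 0.19 573 u [-0.0155 -0.0033  0.0023  0.0124  0.019 ] v [-0.166  0.166]
side 0.05 140 u [-0.0047 -0.0015  0.0003  0.002   0.0045] v [-0.161  0.16 ]
side 0.08 180 u [-0.0018  0.002   0.0035  0.0052  0.0075] v [-0.137  0.16 ]
side 0.11 66 u [0.0025 0.0062 0.0074 0.0085 0.0102] v [-0.109  0.159]
side 0.14 38 u [0.0048 0.0061 0.0066 0.0077 0.0164] v [-0.135  0.158]
side 0.19 443 u [-0.0116 -0.0007  0.0057  0.0154  0.021 ] v [-0.167  0.1  ]
```

Call:
{"op": "step_arm", "data": {
  "delta_pos": [
    [0,0,0],
    [0,0,0],
    [0,0,0],
    [0,0,0],
    [0,0,0],
    [0,0,0]
  ],
  "turn": [0,0,0,0,0,0],
  "grip": 0
}}

```text
time: 11.7
ee_pos: [0.5735, 0.2676, 0.2214]
eef_rot: [0.652, 0.759, 0.0, 0.0]
ft_force: [-0.3, -0.3, -0.9]
width: 0.0751
grip_force: 0.0
```

Call:
{"op": "step_arm", "data": {
  "delta_pos": [
    [0,0,0.3],
    [0,0,0.6],
    [0,0,0.8],
    [0,0,0.9],
    [0,0,0.9],
    [0,0,0.9],
    [0,0,0.3],
    [0,0,0]
  ],
  "turn": [0,0,0,0,0,0,0,0]
}}

```text
time: 12.5
ee_pos: [0.5738, 0.268, 0.3405]
eef_rot: [0.652, 0.759, 0.001, 0.0]
ft_force: [0.9, 0.5, -0.5]
width: 0.0873
grip_force: 0.0
```

```bash
python3 - <<'E'
from h import *
s=read_state(); print(s["ee_pos"],s["eef_rot"].round(3),s["width"],s["ft_force"])
c=camera("side"); cv2.imwrite("pics/side3.png",c["image"][...,::-1])
for n in("top","side"):
    c=camera(n); W=cloud(c); z=W[...,2]
    for nm,o,a in(("rail",(.5607,.2667),.1505),("drive",(.5613,-.2395),.039)):
        d=W[...,:2]-np.array(o)
        u=d@[np.cos(a),np.sin(a)]; v=d@[-np.sin(a),np.cos(a)]
        if nm=="rail":
            for lo,hi in((.05,.08),(.14,.17),(.19,.21),(.235,.25)):
                m=(z>lo)&(z<hi)&(abs(v)<.17)&(u>-.06)&(u<.06)
                if m.sum()>5: print(n,lo,m.sum(),"u",np.percentile(u[m],[2,50,98]).round(4),"v",np.percentile(v[m],[1,99]).round(3))
        else:
            m=(z>.172)&(z<.21)&(abs(v-.03)<.05)&(abs(u)<.05)
            print("roller",m.sum(),"u",np.percentile(u[m],[2,50,98]).round(4),"v",np.percentile(v[m],[2,50,98]).round(4),"z",np.percentile(z[m],[2,50,98]).round(4))
            m&=(z>.193);print("rollertop u",np.percentile(u[m],[2,50,98]).round(4),"v",np.percentile(v[m],[2,50,98]).round(4))
E
```

```text
[0.57375575 0.26803962 0.34046389] [0.652 0.759 0.001 0.   ] 0.0872993145569212 [ 0.93790982  0.52561709 -0.51255189]
top 0.05 74 u [-0.0261 -0.0203 -0.0143] v [-0.164  0.16 ]
top 0.14 9 u [-0.0047 -0.0008  0.0091] v [-0.165  0.158]
top 0.19 409 u [-0.0132  0.0023  0.0185] v [-0.168  0.169]
top 0.235 14 u [0.0214 0.029  0.0329] v [-0.058 -0.051]
roller 261 u [-0.0202  0.0039  0.0252] v [0.0071 0.0283 0.0435] z [0.1767 0.1952 0.2032]
rollertop u [-0.0181  0.0061  0.0209] v [0.011 0.026 0.04 ]
side 0.05 244 u [-0.0232 -0.0167 -0.0093] v [-0.165  0.16 ]
side 0.14 123 u [-0.0008  0.0031  0.0068] v [-0.126  0.162]
side 0.19 601 u [-0.0128  0.0042  0.0204] v [-0.165  0.161]
side 0.235 162 u [0.0194 0.0252 0.0345] v [-0.058  0.05 ]
roller 383 u [-0.0184  0.0053  0.0271] v [0.0052 0.0171 0.0376] z [0.1741 0.1922 0.2009]
rollertop u [-0.0161  0.0081  0.0225] v [0.0094 0.0211 0.0374]
```

View pics/side3.png

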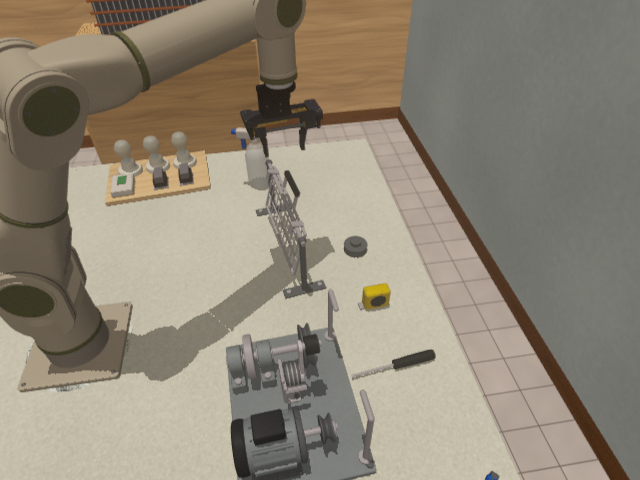

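The guard hangs on the rail between its posts at about (285,225), and the drive is clear. Next I go above the idler with the fingers turned to close along the drive's y.

Call:
{"op": "step_arm", "data": {
  "delta_pos": [
    [0,-0.3,0],
    [0,-0.6,0],
    [0,-0.9,0],
    [0,-1,0],
    [0,-1,0],
    [0,-1,0],
    [0,-1,0],
    [0,-1,0],
    [0,-1,0],
    [0,-1,0],
    [0,-1,0],
    [0,-1,0]
  ],
  "turn": [-0.3,-0.6,-0.6,-0.7,-0.7,-0.7,-0.7,-0.7,-0.7,-0.7,-0.7,-0.7]
}}

```text
time: 13.85
ee_pos: [0.573, -0.0042, 0.3382]
eef_rot: [0.925, 0.38, -0.0, -0.0]
ft_force: [0.5, -0.7, -1.0]
width: 0.087
grip_force: 0.0
```

Call:
{"op": "step_arm", "data": {
  "delta_pos": [
    [0,-1,0],
    [0,-1,0],
    [0,-1,0],
    [0,-1,0],
    [0,-1,0],
    [0,-1,0],
    [-0.2,-1,0],
    [-0.2,-0.9,0],
    [0,-0.5,0],
    [0,0,0],
    [0,0,0]
  ],
  "turn": [-0.7,-0.7,-0.7,-0.7,-0.7,-0.7,-0.7,-0.7,-0.6,0,0]
}}

```text
time: 14.95
ee_pos: [0.5632, -0.2121, 0.3384]
eef_rot: [1.0, 0.022, -0.0, -0.0]
ft_force: [-0.6, -0.4, -0.2]
width: 0.087
grip_force: 0.0
```

```bash
python3 - <<'E'
from h import *
s=read_state(); print(s["ee_pos"],s["eef_rot"].round(3),s["joint_positions"].round(2))
for n in("side","top"):
    c=camera(n); q=proj(c,[.56,-.21,.2]);i=int(q[0]);j=int(q[1])
    cv2.imwrite(f"pics/{n}4.png",cv2.resize(c["image"][max(j-100,0):j+80,max(i-120,0):i+120,::-1],None,fx=3,fy=3))
E
```

```text
[ 0.56324765 -0.2120711   0.3383598 ] [ 1.     0.022 -0.    -0.   ] [ 0.51  0.26 -0.28  1.31  0.07  1.57 -1.29]
```

View pics/side4.png

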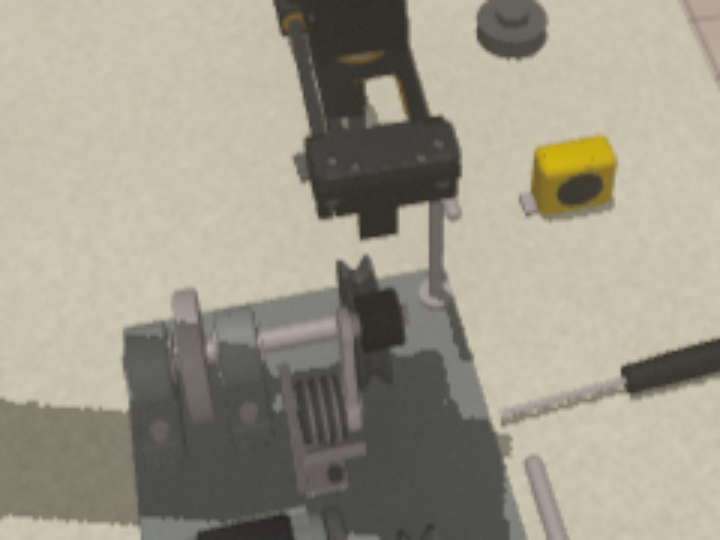

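The open fingers stand centred over the black idler (crop 380,320), with the arm plate behind it, so I descend and pinch.

Call:
{"op": "step_arm", "data": {
  "delta_pos": [
    [0,0,-0.5],
    [0,0,-0.9],
    [0,0,-0.9],
    [0,0,-0.9],
    [0,0,-0.9],
    [0,0,-0.9],
    [0,0,-0.9],
    [0,0,-0.6],
    [0,0,-0.4],
    [0,0,-0.1],
    [0,0,0]
  ],
  "turn": [0,0,0,0,0,0,0,0,0,0,0]
}}

```text
time: 16.15
ee_pos: [0.5637, -0.2123, 0.164]
eef_rot: [1.0, 0.021, 0.0, 0.0]
ft_force: [-0.2, -0.3, 0.2]
width: 0.0868
grip_force: 0.0
```

Call:
{"op": "step_arm", "data": {
  "delta_pos": [
    [0,0,0],
    [0,0,0],
    [0,0,0],
    [0,0,0],
    [0,0,0],
    [0,0,0],
    [0,0,0],
    [0,0,0],
    [0,0,0],
    [0,0,0]
  ],
  "turn": [0,0,0,0,0,0,0,0,0,0],
  "grip": 1,
  "newtons": 40
}}

```text
time: 17.15
ee_pos: [0.5635, -0.2145, 0.164]
eef_rot: [1.0, 0.02, 0.0, 0.001]
ft_force: [2.0, -5.3, -1.5]
width: 0.0392
grip_force: 40.0
```

Call:
{"op": "step_arm", "data": {
  "delta_pos": [
    [0.015,-0.4,-0.02],
    [0.015,-0.4,-0.06],
    [0.015,-0.39,-0.1],
    [0.015,-0.37,-0.14],
    [0.015,-0.36,-0.17],
    [0.015,-0.34,-0.21],
    [0.015,-0.32,-0.24],
    [0.015,-0.29,-0.27],
    [0,0,0],
    [0,0,0]
  ],
  "turn": [0,0,0,0,0,0,0,0,0,0]
}}

```text
time: 18.15
ee_pos: [0.5681, -0.2846, 0.1355]
eef_rot: [1.0, 0.021, 0.002, 0.0]
ft_force: [-0.6, 2.1, 11.4]
width: 0.0394
grip_force: 40.0
```

```bash
cat > ang.py <<'E'
from h import *
s=read_state(); print(s["time"],s["ee_pos"].round(4),s["ft_force"].round(1),s["torque"].round(2),s["width"],s["grip_force"])
for n in("top","side"):
    c=camera(n); W=cloud(c); z=W[...,2]; d=W[...,:2]-np.array((.5613,-.2395)); a=.039
    u=d@[np.cos(a),np.sin(a)]; v=d@[-np.sin(a),np.cos(a)]
    m=(abs(u+.024)<.012)&(v<.045)&(v>-.1)&(z>.09)&(z<.2); print(n,"plate",m.sum(),np.c_[u[m],v[m],z[m]][::max(1,m.sum()//8)].round(3).tolist())
c=camera("side"); q=proj(c,[.56,-.27,.15]);i=int(q[0]);j=int(q[1])
import sys; cv2.imwrite(sys.argv[1],cv2.resize(c["image"][max(j-90,0):j+70,max(i-100,0):i+100,::-1],None,fx=3,fy=3))
E
python3 ang.py pics/side5.png
```

```text
18.15 [ 0.5681 -0.2846  0.1355] [-0.6  2.1 11.4] [0.37 0.03 0.15] 0.03942152306783555 39.998669028282166
top plate 130 [[-0.012, 0.012, 0.103], [-0.016, 0.039, 0.093], [-0.02, 0.033, 0.099], [-0.023, 0.014, 0.101], [-0.027, 0.041, 0.091], [-0.028, -0.016, 0.098], [-0.031, 0.012, 0.101], [-0.034, 0.022, 0.106], [-0.036, 0.028, 0.1]]
side plate 139 [[-0.028, 0.042, 0.096], [-0.036, 0.032, 0.102], [-0.028, 0.027, 0.1], [-0.022, 0.019, 0.103], [-0.032, 0.015, 0.1], [-0.026, 0.011, 0.096], [-0.033, 0.006, 0.095], [-0.035, -0.018, 0.096], [-0.03, -0.026, 0.097]]
```

View pics/side5.png

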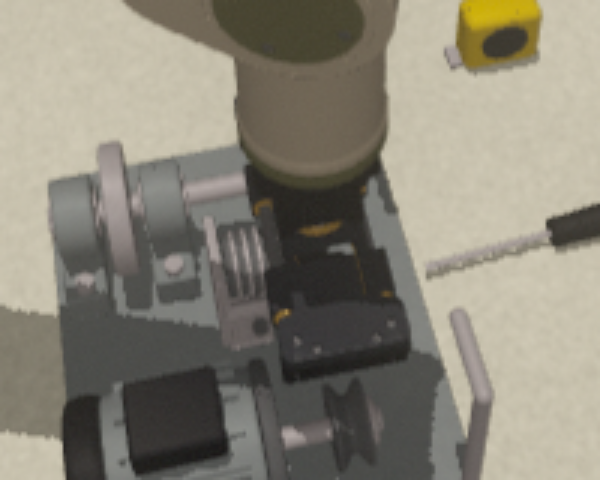

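The gripper hides the idler and arm. It is over the swing path at about 0.77 rad, clear of the pulley (355,420) and the pin. I keep going to the stop.

Call:
{"op": "step_arm", "data": {
  "delta_pos": [
    [0.01,-0.28,-0.28],
    [0,-0.14,-0.16],
    [0,0,0],
    [0,0,0]
  ],
  "turn": [0,0,0,0]
}}

```text
time: 18.7
ee_pos: [0.5688, -0.2933, 0.1257]
eef_rot: [1.0, 0.022, 0.002, -0.0]
ft_force: [-3.7, 8.0, 20.3]
width: 0.0388
grip_force: 40.0
```

Call:
{"op": "step_arm", "data": {
  "delta_pos": [
    [0,-0.08,-0.1],
    [0,0,0],
    [0,0,0]
  ],
  "turn": [0,0,0]
}}

```text
time: 19.0
ee_pos: [0.569, -0.2935, 0.1248]
eef_rot: [1.0, 0.023, 0.002, -0.001]
ft_force: [-10.2, 14.8, 33.7]
width: 0.0387
grip_force: 40.1
```

Call:
{"op": "step_arm", "data": {
  "delta_pos": [
    [0,-0.08,-0.1],
    [0,0,0],
    [0,0,0]
  ],
  "turn": [0,0,0]
}}

```text
time: 19.3
ee_pos: [0.5691, -0.2937, 0.1225]
eef_rot: [1.0, 0.024, 0.002, -0.002]
ft_force: [-13.9, 21.1, 37.9]
width: 0.0394
grip_force: 40.1
```

Call:
{"op": "step_arm", "data": {
  "delta_pos": [
    [-0.06,0.06,0.1],
    [0,0,0],
    [0,0,0],
    [0,0,0]
  ],
  "turn": [0,0,0,0]
}}

```text
time: 19.7
ee_pos: [0.5688, -0.2933, 0.1231]
eef_rot: [1.0, 0.023, 0.003, -0.001]
ft_force: [0.6, 13.2, 17.4]
width: 0.0389
grip_force: 40.0
```

```bash
python3 - <<'E'
from h import *
for n in("top","side"):
    c=camera(n)
    W=cloud(c); z=W[...,2]; d=W[...,:2]-np.array((.5607,.2667)); a=.1505
    u=d@[np.cos(a),np.sin(a)]; v=d@[-np.sin(a),np.cos(a)]
    m=(z>.19)&(z<.21)&(abs(v)<.17)&(abs(u)<.06); print(m.sum(),np.percentile(u[m],[2,98]))
cv2.imwrite("pics/top6.png",c["image"][...,::-1] if 0 else camera("top")["image"][...,::-1])
s=read_state(); print(s["ee_pos"],s["ft_force"],s["torque"],s["joint_torque"].round(1))
E
```

```text
1091 [-0.01485597  0.01693542]
462 [-0.01382231  0.02092823]
[ 0.56885616 -0.29330138  0.12312481] [ 2.10181723 13.15000539 17.33744552] [ 2.78855865 -0.29571163  0.32418118] [  8.  -56.4   5.6 -31.4   3.7  -1.   -0.3]
```

View pics/top6.png

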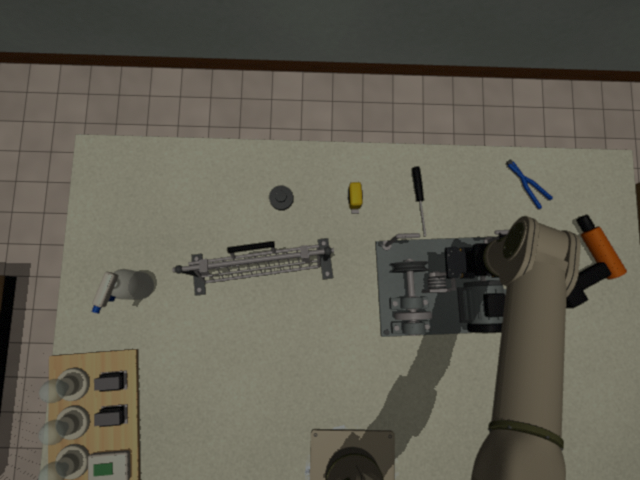

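The guard hangs mid-rail (255,263), the bystanders have not moved, and the idler is held on its stop with about 22 N along the swing, against the spring's 11 N.

```bash
python3 -c "
from bench import *
print(close_job())"
```

```text
the job is handed in; nothing more can be done
None
```

The job is handed in: the guard hangs by its hooks over the middle of the rail, and the fingers are holding the tensioner arm on its stop. That it is on the stop is read from the tool position and the rise in force, since the gripper hid the arm from the cameras.

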